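# Weigh a pail on the hanging scale

## Task

Weigh the lidded steel pail: with the pail still standing on the bench swing its wire bail, which lies flat on the rim, upright, then lift the pail by the bail and hang the loop in the bail's middle in the hook of the hanging dial scale. Ease the weight onto the spring so gently that the hook and pointer never jump, neither as the load goes on nor as you let go, never force it down towards its stop, and leave the pail hanging level and still. Keep the pail from tipping, do not knock the scale, and leave the other things where they are.

Things in the scene. Friction and masses are not known exactly. Their poses are not given: they have to be found in the camera images.
- pail: Stainless pail with pressed-in lid, 131 mm across the rim, 105 mm tall, 0.3 to 0.93 kg with its bail (weight unknown). Origin: centre of its underside, z up. The bail's ears are on its +y and -y sides: the hinge line is parallel to the pail's y axis through (0, 0, 0.111). At the start the bail lies on the rim, its loop over the pail's -x side, roughly towards the robot.
- bail (a joint): Bail angle, rad: 0 flat on the rim (loop to the pail's -x), 1.571 upright, 3.14 flat on the +x side; slight friction lets it stay where it is left. 5 mm wire: an arch, its middle bent out into a U-shaped loop 33 mm wide outside, 23 inside; straight legs from 67 to 92 mm off the hinge line, closed end at 102 mm. Nearer in, the wire spreads into the arch.
- bail_pinch (a point): Midway between the loop's legs, 84 mm off the hinge line: a good place to pinch (33 mm wide, fingers closing along the hinge line). At 3 N the wire pivots in the fingers; squeezed hard it does not, and swinging it tips a light pail. Bail's axes: x from the loop's end towards the hinge line, y along it. Fingertips within 14 mm below it stay clear of the spreading wire.
- bail_top (a point): Middle of the closed end of the bail's loop, on the wire's centre line, 102 mm from the hinge line: the part that hangs in the hook.
- stand: Hanging dial scale on a gallows stand, fixed. Origin on the bench under the hook's seat, z up; the hook opens to the stand's -x, roughly to the robot. Foot 220 x 150 x 14 mm centred at y = 235 mm; post 30 mm square at (20, 235) mm, 700 mm high. Dial 200 mm across, x = -8 to 48 mm, 440 to 640 mm high. An upright gripper's body hits the hook's rod: lean the hand back to the robot 35 to 40 degrees.
- scale_hook (a joint): How far the scale's hook has sunk in m: 0 = unloaded, 0.055 = end stop. The spring gives 4 mm per newton (250 N/m), lightly damped, so the pail's full weight sinks it by 12 to 37 mm; it moves only straight up and down. If the hand still carries or presses about 1 N when it lets go, the hook jumps; eased on well, the hook never moves faster than about 50 mm/s.
- hook_seat (a point): Where the centre of the bail's wire comes to rest in the hook (moves with the hook; 295 mm above the bench unloaded); has the stand's axes. J-shaped hook of 8 mm round steel in the stand's x-z plane: its lowest part right under this point, its rod rising to the dial 20 mm behind (+x), its tip in front (-x); gap between tip and rod about 35 mm.
- hook_tip (a point): Top end of the hook's upturned tip, 23 mm in front of (-x) and 22 mm above the hook_seat point. The bail's loop end has to pass over it and down behind it.
- canister: plain white plastic canister with a grey lid, 110 mm wide, 108 mm tall, no handle; bystander, leave alone. Origin: centre of its underside.
- cake_ring: steel cake ring, 80 mm across, 45 mm tall; bystander, leave alone. Origin: centre of its underside.
- palette_knife: palette knife, 260 mm long, lying flat; bystander, leave alone. Origin: centre of its underside.
- bowl: small white bowl, 110 mm across, 45 mm tall; bystander, leave alone. Origin: centre of its underside.
- jar: small amber jar, 52 mm across, 75 mm tall; bystander, leave alone. Origin: centre of its underside.
- brush: pastry brush, 190 mm long, lying flat; bystander, leave alone. Origin: centre of its underside.
- spoon: metal spoon, 200 mm long, lying flat; bystander, leave alone. Origin: centre of its underside.

How it is judged:
By the outcome, as a careful person would: the job done as asked, in the order asked, and still so for the second after the job is handed in, with the robot touching nothing.
It also fails if it takes over 70 s, if anything falls off the work surface, if the arm or the gripper's body presses on something with over 40 N, if the wrist force passes 120 N, or if a joint passes its speed limit or range.

## Robot

A 6-joint arm with a two-finger parallel gripper is mounted at the origin on the work surface. World frame = base frame: x ahead of the robot, y to its left, z up, the work surface at z = 0. Lengths are in m, angles in degrees, forces in N, time in s.
With the tool pointing down it reaches from about 0.35 to 0.85 m from the base axis. Payload 8.1 kg.
Tool frame: the origin (TCP) lies at the very end of the fingers, on their centre line; the grasp point (between the pads) lies 19 mm behind it; z points along the fingers, y is the line along which they close (so a half turn about z gives the same grasp; the last joint's range is limited). The gripper opens to 93 mm and grips with 3 to 60 N. Pads are 15 mm wide; open, the fingers measure 128 mm over their backs; the gripper's body (75 mm by 188 mm) begins 65 mm behind the grasp point.
Start: joints at [-74.45, 7.471, 85.268, -0, 87.261, -4.893], TCP at [0.21, -0.562, 0.219] pointing down, gripper open.
Joint ranges: [-169.43, 169.43], [-51.17, 129.36], [1.28, 143.12], [-76.62, 256.62], [0, 156.53], [-152.29, 152.29]. Speed limits (degrees/s): [136.94, 136.94, 159.86, 180, 180, 180].

## Interface

Orientations are given as a 3x3 rotation matrix whose columns are the frame's x, y, z axes.
In Python, from bench import ctrl, cams gives the robot as it stands.
- The arm moves only by the shell command python3 -m jog, which reads ROWS from standard input. ROWS is a JSON list of rows, 1 to 12 of them, each an object with the fields finger_gap (the finger opening in m), d (a list: dx, dy, dz in shares of the most that a row can go, 1 being 50 mm), r (a list: a rotation vector rx, ry, rz in units of 10 degrees); a field left out counts as zero (the opening has to be given); each row shifts and turns the commanded pose from where the row before left it, along the tool's axes as they then stand; what a row does not reach is not made up. A row lasts 1/10 s, in which the tool goes at most 0.05 m and 8.59 degrees, less where a joint would pass 70% of its speed; a pose out of reach is approached as far as the arm can. The fingers move at their own pace and stop on an object; the grip force is fixed at half the most. Time passes only in rows, so rows that do not move let the fingers close. It prints the time, the measured TCP pose, the force, the opening and the grip force at its end. Input that does not fit is refused with a message, and nothing moves.
- ctrl.state(): the state, without advancing time (a new reading comes with each control period).
- cams.get_image(name): name is "scene" or "top" or "wrist"; returns the picture (420x560x3 uint8, blue, green, red); there is no depth.
- cams.camera_info(name): a dict with "mtx" (3x3 intrinsics, pixels), "R" (3x3) and "t" (3): a world point X has camera coordinates R X + t; the wrist camera has in their place "tool_from_camera" (4x4, takes a point from camera to tool coordinates, whose origin is the TCP and whose axes are the flange's). Camera axes: x right, y down, z forward; pixel columns grow to the right and rows downward; lengths in m; the calibration is good to about 2 mm. A picture is of the moment at which its call begins: read the wrist's pose just before it. camera_info takes no time and is no camera call.
- ctrl.close_job(): hands the job in; it is judged then, once.
The state is a dict: "time": time; "qpos": joint angles; "qd": joint speeds; "joint_efforts": joint torques, N m; "ee_pos": TCP position; "tcp_rot": TCP orientation; "contact_force": force on the tool from outside, world axes, zero at the start; "torque": the same for the moment, N m; "gripper_width": finger opening in m; "gripper_force": force on a finger pad.
Only numpy, scipy, OpenCV 4.12 (cv2) and the standard library are available. Lean on these libraries where they do the work, as an engineer would, in place of code of your own. Each camera call takes 0.05 s, during which the arm holds its last target. There are 200 camera calls.

## Working session

There is one attempt and no reset: what is moved stays moved. The work goes in short steps, Python scripts to look and compute and a shell command to move; the robot and the scene stay as the last step left them, time stands still between calls to the robot, and variables do not carry over. Pictures are saved under pics/ and viewed, at most 10 in all, crops included, and the job is handed in when it is done.

```bash
mkdir -p pics; ls; python3 - <<'E'
from bench import ctrl,cams
import cv2,numpy as np
np.set_printoptions(precision=4,suppress=True)
s=ctrl.state();print(s)
a=cams.get_image("scene");b=cams.get_image("top")
cv2.imwrite("pics/scene0.png",a);cv2.imwrite("pics/top0.png",b)
for n in("scene","top","wrist"):print(n,cams.camera_info(n))
E
```

```text
pics
{'time': 0.0, 'qpos': array([-74.4513,   7.5145,  85.3303,   0.0014,  87.2623,  -4.8925]), 'qd': array([-0.0175,  0.0606, -0.0258, -0.016 ,  0.0665,  0.0345]), 'joint_efforts': array([ -0.0028, -55.9846, -49.1766,   0.0766,   0.0355,  -0.0002]), 'ee_pos': array([ 0.2094, -0.5616,  0.2176]), 'tcp_rot': array([[ 0.937 ,  0.3492, -0.0005],
       [ 0.3492, -0.937 ,  0.0018],
       [ 0.0002, -0.0019, -1.    ]]), 'contact_force': array([ 0.3379,  1.2967, -0.2685]), 'torque': array([-0.0394,  0.0209, -0.0056]), 'gripper_force': 0.0, 'gripper_width': 0.09306004674879545}
scene {'mtx': array([[402.5281,   0.    , 278.7995],
       [  0.    , 402.5281, 211.5724],
       [  0.    ,   0.    ,   1.    ]]), 'R': array([[-0.2908,  0.9568, -0.0062],
       [ 0.8423,  0.2529, -0.4761],
       [-0.4539, -0.1437, -0.8794]]), 't': array([ 0.2305, -0.3407,  1.5381])}
top {'mtx': array([[430.9542,   0.    , 275.3272],
       [  0.    , 430.9542, 207.6325],
       [  0.    ,   0.    ,   1.    ]]), 'R': array([[-0.0138, -0.9999, -0.0016],
       [-0.9919,  0.0139, -0.1263],
       [ 0.1263, -0.0002, -0.992 ]]), 't': array([-0.0715,  0.5908,  1.3726])}
wrist {'mtx': array([[312.4309,   0.    , 280.0807],
       [  0.    , 312.4309, 213.3105],
       [  0.    ,   0.    ,   1.    ]]), 'tool_from_camera': array([[-0.0008, -0.9638, -0.2666,  0.0756],
       [ 1.    , -0.0007, -0.0005, -0.0008],
       [ 0.0003, -0.2666,  0.9638, -0.1668],
       [ 0.    ,  0.    ,  0.    ,  1.    ]])}
```

View pics/scene0.png

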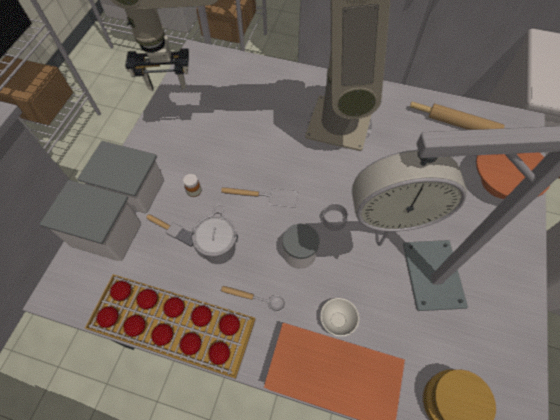

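View pics/top0.png

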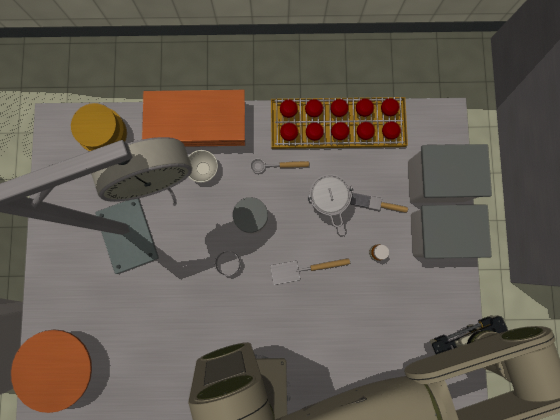

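The scene view shows the pail at (213,236), the dial at (410,190) and the foot at (435,275). In the top view the pail is at (331,195) with its loop at (341,230), and the foot is at (127,237). The hook is hidden under the dial. Next I'll zoom in and measure.

```bash
cat > h.py <<'E'
from bench import ctrl,cams
import cv2,numpy as np
np.set_printoptions(precision=4,suppress=True)
def cam(n,s=None):
    c=cams.camera_info(n);K=c["mtx"]
    if n=="wrist":
        s=s or ctrl.state();T=np.eye(4);T[:3,:3]=s["tcp_rot"];T[:3,3]=s["ee_pos"]
        M=T@c["tool_from_camera"];return K,M[:3,:3].T,-M[:3,:3].T@M[:3,3]
    return K,c["R"],c["t"]
def ray(C,uv):
    K,R,t=C;d=R.T@np.linalg.solve(K,[uv[0],uv[1],1]);return -R.T@t,d/np.linalg.norm(d)
def onz(C,uv,z):
    o,d=ray(C,uv);return o+d*(z-o[2])/d[2]
def meet(rs):
    A=sum(np.eye(3)-np.outer(d,d) for o,d in rs);b=sum((np.eye(3)-np.outer(d,d))@o for o,d in rs)
    p=np.linalg.solve(A,b);return p,[np.linalg.norm(np.cross(p-o,d)) for o,d in rs]
def proj(C,X):
    K,R,t=C;p=K@(R@np.asarray(X)+t);return p[:2]/p[2]
E
python3 - <<'E'
from h import *
a=cv2.imread("pics/scene0.png");b=cv2.imread("pics/top0.png")
C=cv2.resize(b[165:255,285:405],None,fx=5,fy=5,interpolation=cv2.INTER_CUBIC) # top pail
D=cv2.resize(a[195:275,170:260],None,fx=4,fy=4,interpolation=cv2.INTER_CUBIC)
E=cv2.resize(b[190:280,80:180],None,fx=3,fy=3,interpolation=cv2.INTER_CUBIC)
F=np.zeros((600,800,3),np.uint8);F[:450,:600]=C;cv2.imwrite("pics/c1.png",F[:450,:600])
G=np.zeros((320,660,3),np.uint8);G[:,:360]=D;G[:270,360:]=E;cv2.imwrite("pics/c2.png",G)
# foot
hsv=cv2.cvtColor(b,cv2.COLOR_BGR2HSV);print(b[235,127],b[250,60],hsv[235,127])
d=np.abs(b.astype(int)-b[235,127].astype(int)).max(2);m=np.zeros(d.shape,np.uint8);m[185:285,80:180]=(d<22)[185:285,80:180]
m=cv2.morphologyEx(m,cv2.MORPH_OPEN,np.ones((3,3)));cs,_=cv2.findContours(m,0,1);c=max(cs,key=cv2.contourArea)
r=cv2.boxPoints(cv2.minAreaRect(c));T=cam("top");P=np.array([onz(T,p,.014) for p in r]);print(r,P,[np.linalg.norm(P[i]-P[i-1]) for i in range(4)])
E
```

```text
[55 57 52] [120 123 128] [78 22 57]
[[ 74.6418 223.5044]
 [ 83.8116 203.8163]
 [166.7738 242.4563]
 [157.604  262.1443]] [[0.549  0.586  0.014 ]
 [0.6144 0.5584 0.014 ]
 [0.4821 0.2795 0.014 ]
 [0.4181 0.3084 0.014 ]] [np.float64(0.3069083828790004), np.float64(0.07104129048244875), np.float64(0.3087003642743872), np.float64(0.07016632436788184)]
```

View pics/c1.png

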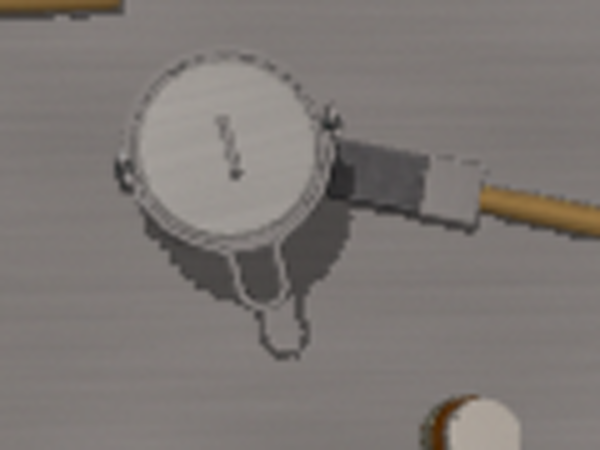

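View pics/c2.png

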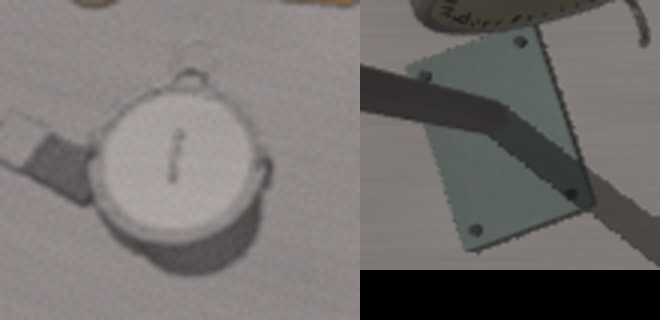

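```bash
python3 - <<'E'
from h import *
T=cam("top");S=cam("scene")
ft=[(95.3,212.3),(139,198.3),(157.8,258.5),(115.4,272.8)]
P=np.array([onz(T,p,.014) for p in ft]);print("foot",P,[np.linalg.norm(P[i]-P[i-1]) for i in range(4)])
x=(P[0]+P[1]-P[2]-P[3])[:2];x/=np.linalg.norm(x);y=np.array([-x[1],x[0]]);c=P.mean(0)[:2]
y2=(P[0]+P[3]-P[1]-P[2])[:2];print("stand x",x,np.degrees(np.arctan2(x[1],x[0])),"y2",np.degrees(np.arctan2(-y2[0],y2[1])),"c",c,"origin",c-.235*y)
o=c-.235*y
for dx,z in((0,.295),(-.023,.317),(.02,.44)):
    X=[*(o+dx*x),z];print(X,proj(T,X),proj(S,X))
e1=onz(T,(309.8,199.2),.111);e2=onz(T,(351,189.4),.111);L=onz(T,(338.6,225.8),.111)
m=(e1+e2)/2;print("ears",e1,e2,np.linalg.norm(e1-e2),"mid",m,"loop",L,np.linalg.norm(L-m),np.degrees(np.arctan2(*(m-L)[1::-1])),np.degrees(np.arctan2(*(e1-e2)[1::-1]))-90)
s=lambda X,Y:(170+X/4,195+Y/4)
f1=onz(S,s(93,165),.111);f2=onz(S,s(264,172),.111);Ls=onz(S,s(191,72),.111);print("scene",f1,f2,Ls)
# rim ellipse: lid centre from top and scene
print(onz(T,(285+231/5,165+148/5),.106),onz(S,s(180,165),.106))
E
```

```text
foot [[0.5854 0.5189 0.014 ]
 [0.6305 0.3748 0.014 ]
 [0.43   0.308  0.014 ]
 [0.3855 0.4455 0.014 ]] [np.float64(0.21299047008701902), np.float64(0.15096391178257867), np.float64(0.21133899798834158), np.float64(0.14456283750728163)]
stand x [0.9437 0.3307] 19.313141647351806 y2 17.632163229746823 c [0.5078 0.4118] origin [0.5856 0.19  ]
[np.float64(0.5855688095962273), np.float64(0.19003972541049716), 0.295] [174.4822 198.4234] [376.9221 236.1227]
[np.float64(0.5638631318748851), np.float64(0.1824329156549406), 0.317] [175.2921 205.3388] [377.3114 223.6957]
[np.float64(0.6044433119626118), np.float64(0.19665434258924197), 0.44] [157.3681 181.4131] [392.7387 215.6755]
ears [ 0.6053 -0.1871  0.111 ] [ 0.6343 -0.3162  0.111 ] 0.1322951812882633 mid [ 0.6198 -0.2516  0.111 ] loop [ 0.5212 -0.2739  0.111 ] 0.10108362993720338 12.710348798731005 12.684983348460818
scene [ 0.6466 -0.3083  0.111 ] [ 0.6154 -0.1852  0.111 ] [ 0.5526 -0.2669  0.111 ]
[ 0.6196 -0.2547  0.106 ] [ 0.626  -0.2482  0.106 ]
```

The measurements agree with the given sizes: ears 132 mm apart, loop end at 101 mm, foot about 212×148 mm. That puts the pail at about (0.620, -0.252) with yaw 12.7°, and the hook at about (0.586, 0.190) with yaw about 18.5°. I'll turn the hand now, leaning it back 40° with the fingers closed, and compute where the bystanders are.

Units first: shifts go in shares of 50 mm and turns go in units of 10 degrees. So 8 degrees is 0.8.

```bash
echo '[{"finger_gap": 0,"r": [0,0,0.77]},{"finger_gap": 0,"r": [0,0.8,0]},{"finger_gap": 0,"r": [0,0.8,0]},{"finger_gap": 0,"r": [0,0.8,0]},{"finger_gap": 0,"r": [0,0.8,0]},{"finger_gap": 0,"r": [0,0.8,0]}]' | python3 -m jog
cat >> h.py <<'E'
PC=np.array([.6205,-.2515]);PY=np.radians(12.7)
def pail(x,z,y=0):
    c,s=np.cos(PY),np.sin(PY);return np.array([PC[0]+c*x-s*y,PC[1]+s*x+c*y,z])
def delta(*ts):
    s=ctrl.state();p=s["ee_pos"];R=s["tcp_rot"]
    for t in ts:
        print("tool d",R.T@(t-p),"world",t);p=t
E
python3 - <<'E'
from h import *
T=cam("top")
for n,uv,z in(("canister",(250,215),.108),("ring",(228,264),.045),("bowl",(202,167),.045),("jar",(380,252),.075)):print(n,onz(T,uv,z))
s=ctrl.state();print(s["ee_pos"],s["tcp_rot"],s["qpos"],s["contact_force"])
n=np.array([np.cos(np.radians(40)),np.sin(np.radians(40))]);f=np.array([n[1],-n[0]]);H=np.array([0,.111])
def tcp(Pc):q=Pc-.0075*n;return pail(q[0],q[1])
w=[tcp(np.array([-.13,.22])),tcp(np.array([-.15,.09])),tcp(np.array([-.098,.09]))]
for th in(0,25,50,65,80,90):
    t=np.radians(th);d=np.array([-np.cos(t),np.sin(t)])
    Pc=H+.102*d-.0025*n+.01*f if th<=50 else H+.088*d+.0025*np.array([-np.sin(t),-np.cos(t)])
    w.append(tcp(Pc))
delta(*w)
E
```

```text
time: 0.7
ee_pos: [0.2091, -0.5629, 0.2197]
tcp_rot: [[0.744, 0.22, 0.631], [0.169, -0.976, 0.14], [0.647, 0.003, -0.763]]
contact_force: [1.0, -0.4, -1.5]
gripper_width: 0.0496
gripper_force: 0.0
canister [ 0.5588 -0.0008  0.108 ]
ring [0.409  0.0744 0.045 ]
bowl [0.7271 0.16   0.045 ]
jar [ 0.4399 -0.4065  0.075 ]
[ 0.2091 -0.5629  0.2197] [[ 0.7437  0.2196  0.6314]
 [ 0.1692 -0.9756  0.14  ]
 [ 0.6467  0.0028 -0.7627]] [-97.478   13.157   88.2564  37.5271  93.7635 -22.8412] [ 0.9794 -0.3529 -1.4826]
tool d [ 0.2522 -0.2134  0.219 ] world [ 0.4881 -0.2813  0.2152]
tool d [-0.0993 -0.0004  0.0862] world [ 0.4686 -0.2857  0.0852]
tool d [ 0.0397 -0.      0.0336] world [ 0.5193 -0.2743  0.0852]
tool d [ 0.008   0.     -0.0086] world [ 0.5198 -0.2742  0.0969]
tool d [ 0.0352  0.0001 -0.0267] world [ 0.5291 -0.2721  0.14  ]
tool d [ 0.0432  0.0001 -0.0093] world [ 0.5553 -0.2662  0.175 ]
tool d [0.0228 0.     0.0065] world [ 0.5764 -0.2614  0.1849]
tool d [0.0214 0.     0.0083] world [ 0.5976 -0.2567  0.1924]
tool d [0.0128 0.     0.0085] world [ 0.6125 -0.2533  0.1942]
```

```bash
echo '[{"finger_gap": 0,"d": [0.5,-0.42,0.44]},{"finger_gap": 0,"d": [0.5,-0.42,0.44]},{"finger_gap": 0,"d": [0.5,-0.42,0.44]},{"finger_gap": 0,"d": [0.5,-0.42,0.44]},{"finger_gap": 0,"d": [0.5,-0.42,0.44]},{"finger_gap": 0,"d": [0.5,-0.42,0.44]},{"finger_gap": 0,"d": [0.5,-0.42,0.44]},{"finger_gap": 0,"d": [0.5,-0.42,0.44]},{"finger_gap": 0,"d": [0.5,-0.42,0.44]},{"finger_gap": 0,"d": [0.5,-0.42,0.44]},{"finger_gap": 0}]' | python3 -m jog
python3 - <<'E'
from h import *
s=ctrl.state();print(s["qpos"])
n=np.array([np.cos(np.radians(40)),np.sin(np.radians(40))])
def tcp(*P):q=np.array(P)-.0075*n;return pail(q[0],q[1])
delta(tcp(-.15,.09),tcp(-.098,.09))
E
```

```text
time: 1.8
ee_pos: [0.4899, -0.2798, 0.2104]
tcp_rot: [[0.746, 0.225, 0.626], [0.172, -0.974, 0.146], [0.643, -0.001, -0.766]]
contact_force: [-0.1, 0.0, -0.3]
gripper_width: 0.0005
gripper_force: 0.0
[-59.8855 -17.8894 119.3057  40.7682  70.3763   5.7284]
tool d [-0.0975  0.0011  0.0817] world [ 0.4686 -0.2857  0.0852]
tool d [0.0398 0.0003 0.0334] world [ 0.5193 -0.2743  0.0852]
```

Converted, -0.025 m is -0.5, -0.024 m is -0.48.

```bash
echo '[{"finger_gap": 0,"d": [-0.48,0,0.4]},{"finger_gap": 0,"d": [-0.5,0,0.42]},{"finger_gap": 0,"d": [-0.5,0,0.42]},{"finger_gap": 0,"d": [-0.46,0,0.4]},{"finger_gap": 0,"d": [0.2,0,0.16]},{"finger_gap": 0,"d": [0.26,0,0.22]},{"finger_gap": 0,"d": [0.24,0,0.2]},{"finger_gap": 0,"d": [0.1,0,0.08]}]' | python3 -m jog
python3 - <<'E'
from h import *
s=ctrl.state();print(s["qpos"])
cv2.imwrite("pics/w1.png",cams.get_image("wrist"))
n=np.array([np.cos(np.radians(40)),np.sin(np.radians(40))])
def tcp(*P):q=np.array(P)-.0075*n;return pail(q[0],q[1])
delta(tcp(-.098,.09))
print(proj(cam("wrist"),pail(-.102,.111)))
E
```

```text
time: 2.6
ee_pos: [0.5178, -0.2774, 0.0858]
tcp_rot: [[0.747, 0.221, 0.627], [0.169, -0.975, 0.142], [0.643, -0.0, -0.766]]
contact_force: [-0.2, -0.2, -0.0]
gripper_width: 0.0003
gripper_force: 0.0
[-56.4243  -4.7487 122.3468  46.3377  56.1357  -3.8716]
tool d [ 0.0009 -0.0026  0.0018] world [ 0.5193 -0.2743  0.0852]
[276.8026 242.9889]
```

View pics/w1.png

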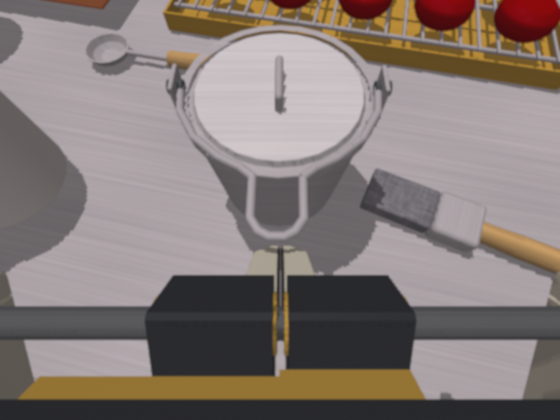

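The wrist view shows the loop end at (276,235), centred just ahead of the fingertips at (281,247), and its legs are clear. I'll go a bit further under it and then sweep it up.

Converted, -0.009 m is -0.18, 0.005 m is 0.1.

```bash
echo '[{"finger_gap": 0,"d": [0.1,-0.02,0.08]},{"finger_gap": 0,"d": [0.08,-0.02,0.06]},{"finger_gap": 0,"d": [0.16,0,-0.16]},{"finger_gap": 0,"d": [0.24,0,-0.18]},{"finger_gap": 0,"d": [0.24,0,-0.18]},{"finger_gap": 0,"d": [0.22,0,-0.16]},{"finger_gap": 0,"d": [0.28,0,-0.06]},{"finger_gap": 0,"d": [0.28,0,-0.06]},{"finger_gap": 0,"d": [0.28,0,-0.06]},{"finger_gap": 0,"d": [0.23,0,0.06]},{"finger_gap": 0,"d": [0.23,0,0.06]},{"finger_gap": 0}]' | python3 -m jog
python3 - <<'E'
from h import *
cv2.imwrite("pics/w2.png",cams.get_image("wrist"))
n=np.array([np.cos(np.radians(40)),np.sin(np.radians(40))])
for th in(80,90):
    t=np.radians(th);Pc=np.array([0,.111])+.088*np.array([-np.cos(t),np.sin(t)])+.0025*np.array([-np.sin(t),-np.cos(t)])-.0075*n
    delta(pail(*Pc))
E
```

```text
time: 3.85
ee_pos: [0.5869, -0.2595, 0.1853]
tcp_rot: [[0.746, 0.221, 0.628], [0.17, -0.975, 0.142], [0.643, 0.001, -0.765]]
contact_force: [-0.4, 0.1, 0.5]
gripper_width: 0.0002
gripper_force: 0.0
tool d [ 0.0141 -0.0001  0.0014] world [ 0.5976 -0.2567  0.1924]
tool d [ 0.0269 -0.0001  0.0099] world [ 0.6125 -0.2533  0.1942]
```

View pics/w2.png

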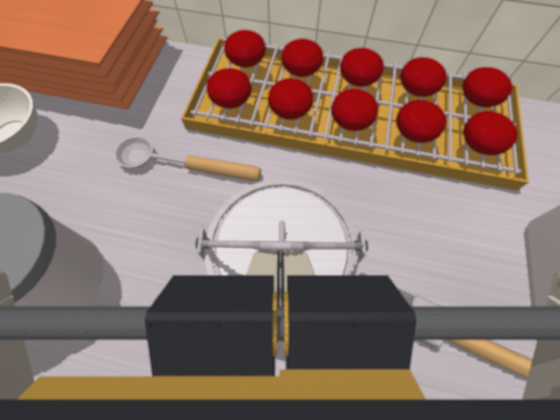

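The bail is seen edge-on between the ears at (202,244) and (362,244). That puts it in line with the camera at about 72° and following the fingertips. I'll push the remaining 18° and back off while opening.

Converted, -0.015 m is -0.3, -0.013 m is -0.26.

```bash
echo '[{"finger_gap": 0,"d": [0.18,0,0.04]},{"finger_gap": 0,"d": [0.18,0,0.08]},{"finger_gap": 0,"d": [0.16,0,0.08]},{"finger_gap": 0},{"finger_gap": 0,"d": [-0.08,0,-0.06]},{"finger_gap": 0,"d": [-0.22,0,-0.18]},{"finger_gap": 0.06,"d": [-0.3,0,-0.26]},{"finger_gap": 0.06,"d": [-0.3,0,-0.26]},{"finger_gap": 0.06},{"finger_gap": 0.06}]' | python3 -m jog
python3 - <<'E'
from h import *
T=cam("top");S=cam("scene")
a=cams.get_image("top");b=cams.get_image("scene");c=cams.get_image("wrist")
G=np.zeros((600,800,3),np.uint8)
G[:300,:400]=cv2.resize(a[150:225,290:390],None,fx=4,fy=4,interpolation=2);G[:300,400:]=cv2.resize(b[195:270,170:270],None,fx=4,fy=4,interpolation=2)
G[300:,:400]=cv2.resize(c,(400,300));cv2.imwrite("pics/up.png",G)
for th in(80,90,100):
    t=np.radians(th);X=pail(-.102*np.cos(t),.111+.102*np.sin(t));u=proj(T,X);v=proj(S,X);print(th,(u-[290,150])*4,(v-[170,195])*4+[400,0],proj(cam("wrist"),X)*400/560+[0,300])
h=pail(0,.111);print((proj(T,h)-[290,150])*4,(proj(S,h)-[170,195])*4+[400,0])
g=pail(0,.111+.086);z=ctrl.state()["tcp_rot"][:,2];delta(g+.019*z)
E
```

```text
time: 4.9
ee_pos: [0.5533, -0.2677, 0.1936]
tcp_rot: [[0.747, 0.219, 0.627], [0.168, -0.976, 0.14], [0.643, 0.0, -0.766]]
contact_force: [0.1, 0.3, 0.5]
gripper_width: 0.0281
gripper_force: 0.0
80 [185.1515 177.9549] [560.0368  69.324 ] [200.6122 422.745 ]
90 [179.2765 153.9534] [555.6991  90.9121] [200.5939 404.0652]
100 [172.8406 130.768 ] [552.017  114.9326] [200.5703 388.8867]
[161.527  176.2891] [577.5351 154.4941]
tool d [ 0.0543 -0.0005  0.0603] world [ 0.6324 -0.2488  0.1824]
```

View pics/up.png

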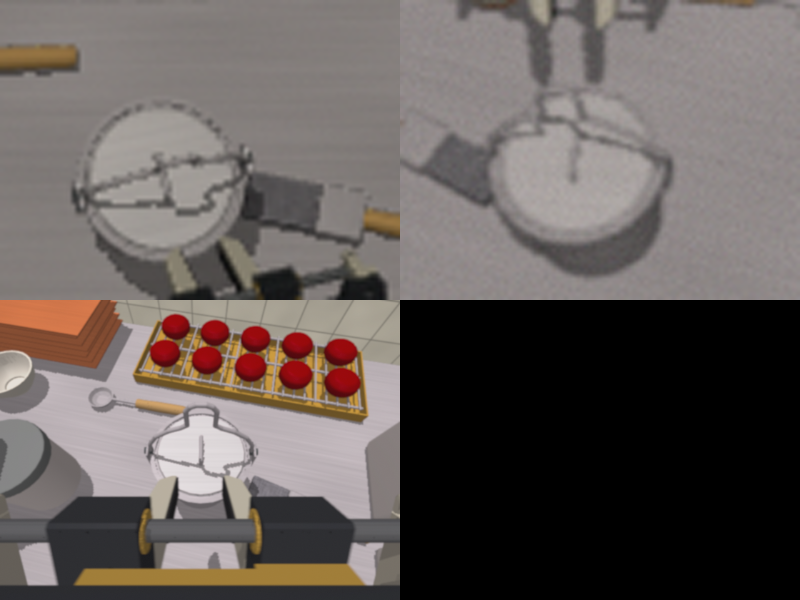

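The wrist view puts the loop end at (201,407), where 90° predicts (201,404), so the bail is upright to about 2° and centred. The pail hasn't moved. I'll go astride the loop and pinch it.

Converted, 0.01 m is 0.2, 0.009 m is 0.18.

```bash
echo '[{"finger_gap": 0.06},{"finger_gap": 0.06},{"finger_gap": 0.06,"d": [0.18,0,0.2]},{"finger_gap": 0.06,"d": [0.18,0,0.2]},{"finger_gap": 0.06,"d": [0.18,0,0.2]},{"finger_gap": 0.06,"d": [0.18,0,0.2]},{"finger_gap": 0.06,"d": [0.18,0,0.2]},{"finger_gap": 0.06,"d": [0.18,0,0.2]},{"finger_gap": 0.06},{"finger_gap": 0.06}]' | python3 -m jog
python3 - <<'E'
from h import *
g=pail(0,.111+.086);z=ctrl.state()["tcp_rot"][:,2];delta(g+.019*z)
E
```

```text
time: 6.05
ee_pos: [0.632, -0.2489, 0.1819]
tcp_rot: [[0.747, 0.222, 0.626], [0.17, -0.975, 0.143], [0.642, -0.0, -0.766]]
contact_force: [-0.8, 0.3, 0.7]
gripper_width: 0.0598
gripper_force: 0.0
tool d [ 0.0006 -0.     -0.0002] world [ 0.6324 -0.2488  0.1824]
```

```bash
echo '[{"finger_gap": 0},{"finger_gap": 0},{"finger_gap": 0},{"finger_gap": 0},{"finger_gap": 0},{"finger_gap": 0},{"finger_gap": 0},{"finger_gap": 0}]' | python3 -m jog
echo '[{"finger_gap": 0,"d": [0.012,0,-0.016]},{"finger_gap": 0,"d": [0.026,0,-0.03]},{"finger_gap": 0,"d": [0.026,0,-0.03]},{"finger_gap": 0,"d": [0.038,0,-0.046]},{"finger_gap": 0,"d": [0.052,0,-0.06]},{"finger_gap": 0,"d": [0.052,0,-0.06]},{"finger_gap": 0},{"finger_gap": 0}]' | python3 -m jog
```

```text
time: 6.85
ee_pos: [0.632, -0.2496, 0.1825]
tcp_rot: [[0.747, 0.22, 0.627], [0.169, -0.975, 0.141], [0.643, 0.001, -0.766]]
contact_force: [0.1, -1.3, 0.7]
gripper_width: 0.0319
gripper_force: 30.0
time: 7.65
ee_pos: [0.6321, -0.2494, 0.1985]
tcp_rot: [[0.747, 0.221, 0.627], [0.169, -0.975, 0.141], [0.643, 0.0, -0.766]]
contact_force: [-0.1, -0.1, -6.2]
gripper_width: 0.0316
gripper_force: 30.0
```

Gripped at 32 mm, and the pail weighs about 6.5 N. I'll lift it clear of the 108 mm canister.

Converted, -0.0107 m is -0.214, 0.009 m is 0.18.

```bash
echo '[{"finger_gap": 0,"d": [0.064,0,-0.076]},{"finger_gap": 0,"d": [0.128,0,-0.154]},{"finger_gap": 0,"d": [0.18,0,-0.214]},{"finger_gap": 0,"d": [0.18,0,-0.214]},{"finger_gap": 0,"d": [0.18,0,-0.214]},{"finger_gap": 0,"d": [0.18,0,-0.214]},{"finger_gap": 0,"d": [0.18,0,-0.214]},{"finger_gap": 0,"d": [0.18,0,-0.214]},{"finger_gap": 0,"d": [0.18,0,-0.214]},{"finger_gap": 0,"d": [0.128,0,-0.154]},{"finger_gap": 0,"d": [0.128,0,-0.154]},{"finger_gap": 0,"d": [0.064,0,-0.076]}]' | python3 -m jog
python3 - <<'E'
from h import *
s=ctrl.state();print(s["qpos"])
o=np.array([.5856,.19]);f=np.array([np.cos(np.radians(18.5)),np.sin(np.radians(18.5))])
# staging: loop end 110 mm in front of the seat; loop end = grasp + 16 mm up
g=np.array([*(o-.11*f),.15+.197]);delta(g+.019*s["tcp_rot"][:,2])
E
```

```text
time: 8.85
ee_pos: [0.6322, -0.2495, 0.3373]
tcp_rot: [[0.747, 0.221, 0.628], [0.169, -0.975, 0.141], [0.643, 0.001, -0.766]]
contact_force: [0.3, -0.2, -5.6]
gripper_width: 0.0317
gripper_force: 30.0
[-43.3561  -9.1461  98.5867  34.7521  69.3987  27.5434]
tool d [-0.0379 -0.4279 -0.026 ] world [0.4932 0.1578 0.3325]
```

Converted, -0.02 m is -0.4, -0.015 m is -0.3.

```bash
echo '[{"finger_gap": 0,"d": [0,-0.1,0]},{"finger_gap": 0,"d": [-0.02,-0.2,-0.02]},{"finger_gap": 0,"d": [-0.04,-0.3,-0.02]},{"finger_gap": 0,"d": [-0.04,-0.4,-0.02]},{"finger_gap": 0,"d": [-0.04,-0.4,-0.02]},{"finger_gap": 0,"d": [-0.04,-0.4,-0.02]},{"finger_gap": 0,"d": [-0.04,-0.4,-0.02]},{"finger_gap": 0,"d": [-0.04,-0.4,-0.02]},{"finger_gap": 0,"d": [-0.04,-0.4,-0.02]},{"finger_gap": 0,"d": [-0.04,-0.4,-0.02]},{"finger_gap": 0,"d": [-0.04,-0.4,-0.02]},{"finger_gap": 0,"d": [-0.04,-0.4,-0.02]}]' | python3 -m jog
echo '[{"finger_gap": 0,"d": [-0.04,-0.4,-0.02]},{"finger_gap": 0,"d": [-0.04,-0.4,-0.02]},{"finger_gap": 0,"d": [-0.04,-0.4,-0.02]},{"finger_gap": 0,"d": [-0.04,-0.4,-0.02]},{"finger_gap": 0,"d": [-0.04,-0.4,-0.02]},{"finger_gap": 0,"d": [-0.04,-0.4,-0.02],"r": [0.06,0,-0.07]},{"finger_gap": 0,"d": [-0.04,-0.4,-0.02],"r": [0.08,0,-0.09]},{"finger_gap": 0,"d": [-0.04,-0.36,-0.02],"r": [0.08,0,-0.09]},{"finger_gap": 0,"d": [-0.02,-0.3,-0.02],"r": [0.08,0,-0.09]},{"finger_gap": 0,"d": [-0.02,-0.22,-0.02],"r": [0.07,0,-0.09]},{"finger_gap": 0,"d": [0,-0.12,0]},{"finger_gap": 0}]' | python3 -m jog
python3 - <<'E'
from h import *
s=ctrl.state();C=cam("wrist",s);c=cams.get_image("wrist");cv2.imwrite("pics/w3.png",c)
o=np.array([.5856,.19]);f=np.array([np.cos(np.radians(18.5)),np.sin(np.radians(18.5))])
for X in([*o,.295],[*(o-.023*f),.317],[*(o+.02*f),.4]):print(proj(C,X))
g=np.array([*(o-.11*f),.15+.197]);delta(g+.019*s["tcp_rot"][:,2]);print(s["qpos"])
E
```

```text
time: 10.05
ee_pos: [0.562, -0.048, 0.3294]
tcp_rot: [[0.748, 0.221, 0.626], [0.169, -0.975, 0.143], [0.642, -0.002, -0.767]]
contact_force: [-0.5, 0.8, -5.6]
gripper_width: 0.032
gripper_force: 30.0
time: 11.25
ee_pos: [0.4979, 0.1308, 0.3267]
tcp_rot: [[0.727, 0.317, 0.609], [0.242, -0.949, 0.205], [0.643, -0.002, -0.766]]
contact_force: [0.6, -0.3, -4.6]
gripper_width: 0.0319
gripper_force: 30.0
[245.7419 150.1929]
[241.1522 158.3961]
[227.026   -1.1498]
tool d [ 0.0067 -0.0288 -0.0017] world [0.4929 0.159  0.3324]
[  0.5021 -50.5116 127.6593  12.7158  64.8312  70.6318]
```

View pics/w3.png

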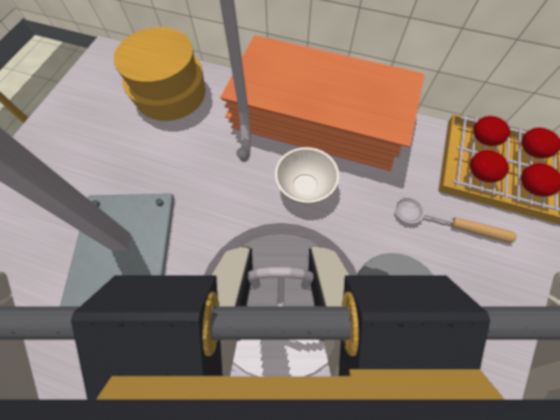

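The hook tip is at (242,156), where I predicted (241,158), and the rod runs up to (228,0) as predicted. The loop end is held at (281,271). The stand pose is confirmed from this bearing. Joint 2 is near its range limit, so I'll move down and forward. Then I'll triangulate the tip from a second, closer view.

```bash
echo '[{"finger_gap": 0,"d": [-0.02,-0.08,0.04]},{"finger_gap": 0,"d": [-0.06,-0.16,0.08]},{"finger_gap": 0,"d": [-0.06,-0.16,0.08]},{"finger_gap": 0,"d": [-0.06,-0.12,0.08]},{"finger_gap": 0,"d": [-0.02,-0.06,0.04]},{"finger_gap": 0},{"finger_gap": 0},{"finger_gap": 0}]' | python3 -m jog
cat >> h.py <<'E'
O=np.array([.5856,.19]);FW=np.array([np.cos(np.radians(18.5)),np.sin(np.radians(18.5))])
E
python3 - <<'E'
from h import *
s=ctrl.state();C=cam("wrist",s);c=cams.get_image("wrist")
for X in([*O,.295],[*(O-.023*FW),.317],[*(O+.02*FW),.37]):print(proj(C,X))
L=s["ee_pos"]+[*(-.0117*FW),.0305];print("loop",L,proj(C,L),s["qpos"],s["ee_pos"],s["contact_force"])
p=proj(C,[*O,.3]).astype(int);x0=max(p[0]-60,0);y0=max(p[1]-90,0)
print(x0,y0);a=cv2.resize(c[y0:y0+133,x0:x0+133],(400,400),interpolation=2)
b=cv2.resize(c[200:300,210:350],(560,400),interpolation=2)
cv2.imwrite("pics/w4.png",np.hstack([a,b[:,80:480]]));cv2.imwrite("pics/w4f.png",c)
E
```

```text
time: 12.1
ee_pos: [0.4911, 0.1581, 0.3082]
tcp_rot: [[0.727, 0.316, 0.61], [0.241, -0.949, 0.204], [0.643, -0.001, -0.766]]
contact_force: [0.7, 0.6, -5.0]
gripper_width: 0.0321
gripper_force: 30.0
[280.5964 137.8561]
[280.7085 144.9398]
[280.5003  22.9377]
loop [0.48   0.1544 0.3387] [281.835  270.0748] [  6.4842 -50.9379 129.7962   8.7083  61.9994  76.7403] [0.4911 0.1581 0.3082] [ 0.7446  0.5715 -5.0011]
220 43
```

View pics/w4.png

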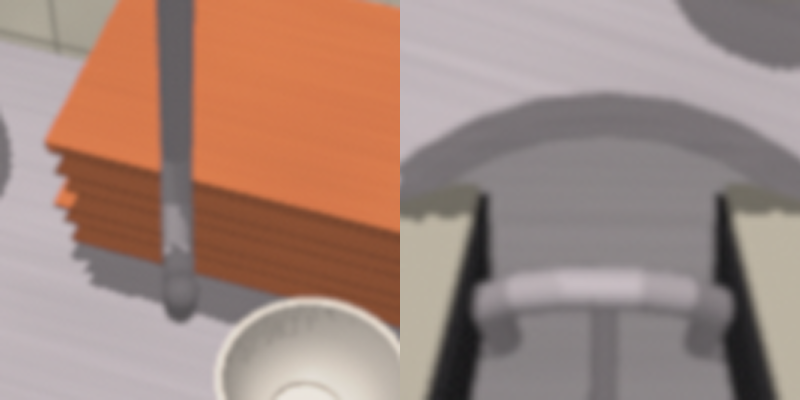

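The tip is at (280,143) against a predicted (281,145). The loop is centred at (281,272), so it lines up laterally to 1 mm and is 19 mm above the tip. I'll move forward over the tip.

Units first: shifts go in shares of 50 mm and turns go in units of 10 degrees. So 0.01 m is 0.2, 0.0092 m is 0.184.

```bash
echo '[{"finger_gap": 0,"d": [0.046,0,0.038]},{"finger_gap": 0,"d": [0.092,0,0.078]},{"finger_gap": 0,"d": [0.154,0,0.128]},{"finger_gap": 0,"d": [0.184,0,0.154]},{"finger_gap": 0,"d": [0.2,0,0.168]},{"finger_gap": 0,"d": [0.2,0,0.168]},{"finger_gap": 0,"d": [0.2,0,0.168]},{"finger_gap": 0,"d": [0.2,0,0.168]},{"finger_gap": 0,"d": [0.168,0,0.142]},{"finger_gap": 0,"d": [0.122,0,0.102]},{"finger_gap": 0,"d": [0.076,0,0.064]},{"finger_gap": 0,"d": [0.046,0,0.038]}]' | python3 -m jog
echo '[{"finger_gap": 0},{"finger_gap": 0},{"finger_gap": 0},{"finger_gap": 0}]' | python3 -m jog
python3 - <<'E'
from h import *
s=ctrl.state();C=cam("wrist",s);c=cams.get_image("wrist")
L=s["ee_pos"]+[*(-.0117*FW),.0305];print("loop rel seat: fwd",(L[:2]-O)@FW,"lat",(L[:2]-O)@[-FW[1],FW[0]],"up",L[2]-.295,s["qpos"])
print([proj(C,X) for X in(L,[*(O-.023*FW),.317],[*(O+.02*FW),.33],[*O,.291])])
b=cv2.resize(c[100:300,180:380],(600,600),interpolation=2);cv2.imwrite("pics/w5.png",b)
E
```

```text
time: 13.35
ee_pos: [0.5957, 0.1931, 0.3074]
tcp_rot: [[0.727, 0.316, 0.609], [0.241, -0.949, 0.204], [0.642, -0.001, -0.766]]
contact_force: [0.2, -0.1, -6.0]
gripper_width: 0.0317
gripper_force: 30.0
time: 13.75
ee_pos: [0.5953, 0.193, 0.308]
tcp_rot: [[0.727, 0.316, 0.61], [0.241, -0.949, 0.204], [0.643, -0.001, -0.766]]
contact_force: [0.3, 0.2, -6.0]
gripper_width: 0.0322
gripper_force: 30.0
loop rel seat: fwd -0.00154963590368961 lat -0.0002733139727470506 up 0.04351946436438631 [  9.9408 -28.3571 116.73     6.9589  52.1193  79.2537]
[array([281.8224, 270.0892]), array([281.332 , 322.5253]), array([281.053 , 233.7326]), array([281.0927, 287.0436])]
```

View pics/w5.png

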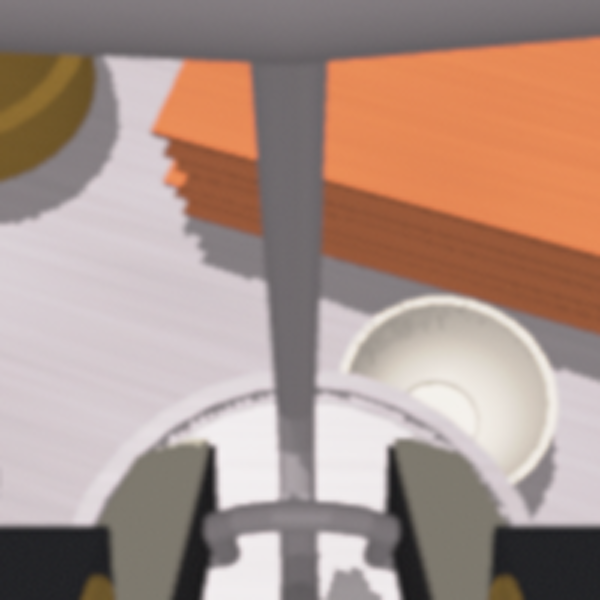

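The loop is at (300,515) in the crop, in front of the rod at (298,480) and centred, with nothing touching. I'll lower it to just above the seat.

Converted, 0.0046 m is 0.092, -0.0039 m is -0.078.

```bash
echo '[{"finger_gap": 0,"d": [-0.038,0,0.046]},{"finger_gap": 0,"d": [-0.064,0,0.076]},{"finger_gap": 0,"d": [-0.078,0,0.092]},{"finger_gap": 0,"d": [-0.078,0,0.092]},{"finger_gap": 0,"d": [-0.078,0,0.092]},{"finger_gap": 0,"d": [-0.064,0,0.076]},{"finger_gap": 0,"d": [-0.052,0,0.062]},{"finger_gap": 0,"d": [-0.038,0,0.046]},{"finger_gap": 0,"d": [-0.012,0,0.016]},{"finger_gap": 0},{"finger_gap": 0}]' | python3 -m jog
python3 - <<'E'
from h import *
z=[]
for i in range(8):
    cams.get_image("top");s=ctrl.state();z.append(s["contact_force"])
print(np.mean(z,0),np.std(z,0),s["ee_pos"])
L=s["ee_pos"]+[*(-.0117*FW),.0305];print((L[:2]-O)@FW,L[2]-.295)
E
```

```text
time: 14.9
ee_pos: [0.5956, 0.1931, 0.2692]
tcp_rot: [[0.727, 0.316, 0.61], [0.241, -0.949, 0.204], [0.643, -0.001, -0.766]]
contact_force: [-0.0, -0.5, -5.6]
gripper_width: 0.032
gripper_force: 30.0
[ 0.3671  0.3544 -5.5131] [0.4161 0.505  0.7339] [0.5955 0.1931 0.2689]
-0.001367528053501937 0.004385167535423007
```

```bash
cat >> h.py <<'E'
def rep(n=10):
    z=[]
    for i in range(n):
        cams.get_image("top");s=ctrl.state();z.append([*s["contact_force"],s["ee_pos"][2]])
    print("F,z",np.mean(z,0),"se",np.std(z,0)[2]/n**.5);return s
E
echo '[{"finger_gap": 0,"d": [-0.012,0,0.016]},{"finger_gap": 0,"d": [-0.02,0,0.024]},{"finger_gap": 0,"d": [-0.026,0,0.03]},{"finger_gap": 0,"d": [-0.026,0,0.03]},{"finger_gap": 0,"d": [-0.026,0,0.03]},{"finger_gap": 0,"d": [-0.026,0,0.03]},{"finger_gap": 0,"d": [-0.012,0,0.016]},{"finger_gap": 0}]' | python3 -m jog
python3 -c "
from h import *
rep()"
```

```text
time: 16.1
ee_pos: [0.5955, 0.1931, 0.2574]
tcp_rot: [[0.727, 0.316, 0.61], [0.241, -0.949, 0.204], [0.643, -0.001, -0.766]]
contact_force: [1.2, 0.7, -3.4]
gripper_width: 0.032
gripper_force: 30.0
F,z [ 0.8912  0.1117 -2.9429  0.2575] se 0.1368259007196305
```

The spring is taking load and there is no side force. I'll continue gently.

```bash
echo '[{"finger_gap": 0,"d": [-0.012,0,0.016]},{"finger_gap": 0,"d": [-0.02,0,0.024]},{"finger_gap": 0,"d": [-0.026,0,0.03]},{"finger_gap": 0,"d": [-0.026,0,0.03]},{"finger_gap": 0,"d": [-0.012,0,0.016]},{"finger_gap": 0,"d": [-0.006,0,0.008]},{"finger_gap": 0}]' | python3 -m jog
python3 -c "
from h import *
rep()"
```

```text
time: 17.3
ee_pos: [0.5956, 0.1932, 0.2494]
tcp_rot: [[0.727, 0.316, 0.61], [0.241, -0.949, 0.204], [0.643, -0.001, -0.766]]
contact_force: [0.5, 0.2, -1.3]
gripper_width: 0.0319
gripper_force: 30.0
F,z [ 1.2815 -0.041  -0.8072  0.2494] se 0.18456998885921647
```

```bash
echo '[{"finger_gap": 0,"d": [0.002,0,0.014]},{"finger_gap": 0,"d": [0.002,0,0.028]},{"finger_gap": 0,"d": [0.002,0,0.014]},{"finger_gap": 0,"d": [-0.006,0,0.008]},{"finger_gap": 0}]' | python3 -m jog
python3 -c "
from h import *
rep(16)"
```

```text
time: 18.3
ee_pos: [0.5975, 0.1938, 0.2468]
tcp_rot: [[0.727, 0.316, 0.61], [0.241, -0.949, 0.204], [0.643, -0.001, -0.766]]
contact_force: [2.1, 0.8, -0.2]
gripper_width: 0.0318
gripper_force: 30.0
F,z [ 2.4175  1.0037 -0.6951  0.2469] se 0.09477119640239277
```

```bash
echo '[{"finger_gap": 0,"d": [-0.016,0,-0.012]},{"finger_gap": 0,"d": [-0.016,0,-0.012]},{"finger_gap": 0},{"finger_gap": 0}]' | python3 -m jog
python3 -c "
from h import *
s=rep(16);print(s['torque'],s['qpos'])"
```

```text
time: 19.5
ee_pos: [0.5966, 0.1935, 0.2483]
tcp_rot: [[0.725, 0.316, 0.612], [0.24, -0.949, 0.205], [0.646, -0.001, -0.764]]
contact_force: [10.9, 3.8, -0.8]
gripper_width: 0.032
gripper_force: 30.0
F,z [ 9.9694  4.3299 -1.0393  0.2483] se 0.10523482523085628
[ 0.3405 -0.7438  0.0727] [  9.9677 -26.6291 121.826    7.745   45.1731  78.1026]
```

Moving back hits something stiff (Fx +10 N), so I'm against the front side of the hook and have to go forward.

```bash
echo '[{"finger_gap": 0,"d": [0.016,0,0.012]},{"finger_gap": 0,"d": [0.016,0,0.012]},{"finger_gap": 0,"d": [0.016,0,0.012]},{"finger_gap": 0,"d": [0.016,0,0.012]},{"finger_gap": 0}]' | python3 -m jog
python3 -c "
from h import *
s=rep(8);print(s['torque'],s['ee_pos'])"
echo '[{"finger_gap": 0,"d": [0.016,0,0.012]},{"finger_gap": 0,"d": [0.016,0,0.012]},{"finger_gap": 0},{"finger_gap": 0}]' | python3 -m jog
python3 -c "
from h import *
s=rep(8);print(s['torque'],s['ee_pos'])"
```

```text
time: 20.8
ee_pos: [0.5992, 0.1944, 0.2466]
tcp_rot: [[0.727, 0.316, 0.609], [0.241, -0.949, 0.204], [0.642, -0.001, -0.766]]
contact_force: [1.9, 0.6, -1.2]
gripper_width: 0.032
gripper_force: 30.0
F,z [ 1.2501  0.4416 -0.9344  0.2468] se 0.1734964741076935
[-0.0877  0.2998  0.0059] [0.5993 0.1944 0.2469]
time: 21.6
ee_pos: [0.6012, 0.195, 0.247]
tcp_rot: [[0.727, 0.316, 0.61], [0.241, -0.949, 0.204], [0.643, -0.001, -0.766]]
contact_force: [0.0, 0.5, -1.0]
gripper_width: 0.0322
gripper_force: 30.0
F,z [ 0.2354  0.0951 -1.3178  0.2471] se 0.08116977925607621
[-0.0866  0.3301 -0.0201] [0.6012 0.1951 0.2471]
```

Converted, 0.0008 m is 0.016, 0.0006 m is 0.012.

```bash
echo '[{"finger_gap": 0,"d": [0.016,0,0.012]},{"finger_gap": 0,"d": [0.016,0,0.012]},{"finger_gap": 0},{"finger_gap": 0}]' | python3 -m jog
python3 -c "
from h import *
s=rep(12);print(s['torque'],s['ee_pos'])"
echo '[{"finger_gap": 0,"d": [0.016,0,0.012]},{"finger_gap": 0,"d": [0.016,0,0.012]},{"finger_gap": 0},{"finger_gap": 0}]' | python3 -m jog
python3 -c "
from h import *
s=rep(12);print(s['torque'],s['ee_pos'])"
```

```text
time: 22.4
ee_pos: [0.6032, 0.1957, 0.2472]
tcp_rot: [[0.727, 0.316, 0.61], [0.241, -0.949, 0.204], [0.643, -0.001, -0.766]]
contact_force: [0.2, 0.4, -1.4]
gripper_width: 0.0318
gripper_force: 30.0
F,z [ 1.5003  0.7041 -1.4588  0.2472] se 0.1568097841236157
[-0.0579  0.2366  0.0253] [0.6031 0.1957 0.2472]
time: 23.4
ee_pos: [0.6048, 0.1963, 0.2469]
tcp_rot: [[0.727, 0.316, 0.609], [0.241, -0.949, 0.204], [0.642, -0.001, -0.766]]
contact_force: [-2.1, -1.4, -0.9]
gripper_width: 0.0322
gripper_force: 30.0
F,z [-2.4943 -0.7391 -1.5717  0.2471] se 0.11363041141521475
[-0.2365  0.7915  0.0559] [0.6049 0.1963 0.2472]
```

Fz has levelled off, so the wire is now at the hook's bottom. I'll relax the side force and ease the rest down.

Converted, 0.0012 m is 0.024, -0.001 m is -0.02.

```bash
echo '[{"finger_gap": 0,"d": [-0.008,0,-0.006]},{"finger_gap": 0,"d": [-0.012,0,0.016]},{"finger_gap": 0,"d": [-0.02,0,0.024]},{"finger_gap": 0,"d": [-0.02,0,0.024]},{"finger_gap": 0,"d": [-0.006,0,0.008]},{"finger_gap": 0},{"finger_gap": 0}]' | python3 -m jog
python3 -c "
from h import *
s=rep(16);print(s['torque'],s['ee_pos'])"
```

```text
time: 24.7
ee_pos: [0.6047, 0.1962, 0.2428]
tcp_rot: [[0.727, 0.316, 0.61], [0.241, -0.949, 0.204], [0.643, -0.001, -0.766]]
contact_force: [-0.6, 0.9, -0.1]
gripper_width: 0.0319
gripper_force: 30.0
F,z [-0.2217  0.8533 -0.4026  0.2427] se 0.08679035340898769
[-0.0611  0.2981  0.0575] [0.6046 0.1962 0.2426]
```

Converted, -0.0003 m is -0.006, -0.0002 m is -0.004.

```bash
echo '[{"finger_gap": 0,"d": [-0.01,-0.004,0.012]},{"finger_gap": 0,"d": [-0.01,-0.004,0.012]},{"finger_gap": 0,"d": [-0.006,0,0.008]},{"finger_gap": 0},{"finger_gap": 0}]' | python3 -m jog
python3 -c "
from h import *
s=rep(20);print(s['torque'],s['ee_pos'])"
```

```text
time: 26.0
ee_pos: [0.6046, 0.1964, 0.2406]
tcp_rot: [[0.727, 0.316, 0.61], [0.241, -0.949, 0.204], [0.643, -0.001, -0.766]]
contact_force: [0.9, -1.8, -0.5]
gripper_width: 0.0317
gripper_force: 30.0
F,z [ 1.0932 -3.4448  0.1508  0.2406] se 0.13533774784119107
[-0.447   0.1794 -0.3752] [0.6045 0.1966 0.2405]
```

Converted, 0.0003 m is 0.006.

```bash
echo '[{"finger_gap": 0,"d": [0,0.006,0]},{"finger_gap": 0},{"finger_gap": 0},{"finger_gap": 0}]' | python3 -m jog
python3 -c "
from h import *
s=rep(20);print(s['torque'],s['ee_pos'],s['gripper_width'])"
```

```text
time: 27.4
ee_pos: [0.6045, 0.1965, 0.2405]
tcp_rot: [[0.727, 0.316, 0.61], [0.241, -0.949, 0.204], [0.643, -0.001, -0.766]]
contact_force: [-0.1, -1.5, -0.8]
gripper_width: 0.0317
gripper_force: 30.0
F,z [ 0.0909 -0.5027  0.0968  0.2405] se 0.13598484011185247
[-0.0971  0.3304  0.0681] [0.6046 0.1964 0.2405] 0.03192222011036002
```

All forces are near zero. I'll release in small steps.

```bash
echo '[{"finger_gap": 0.033},{"finger_gap": 0.033},{"finger_gap": 0.034},{"finger_gap": 0.034},{"finger_gap": 0.036},{"finger_gap": 0.036},{"finger_gap": 0.04},{"finger_gap": 0.045},{"finger_gap": 0.05},{"finger_gap": 0.055},{"finger_gap": 0.055}]' | python3 -m jog
python3 -c "
from h import *
s=rep(12);print(s['torque'],s['gripper_width'])
C=cam('wrist');cv2.imwrite('pics/r0.png',cams.get_image('wrist'))
print(proj(C,s['ee_pos']+[*(-.0117*FW),.0305]))"
```

```text
time: 29.5
ee_pos: [0.6046, 0.1963, 0.2405]
tcp_rot: [[0.727, 0.316, 0.61], [0.241, -0.949, 0.204], [0.643, -0.001, -0.766]]
contact_force: [0.5, 0.5, 0.7]
gripper_width: 0.0546
gripper_force: 0.0
F,z [-0.0123  0.1143 -0.0202  0.2405] se 0.17350794806381029
[-0.08    0.2682  0.0031] 0.05461712435010065
[281.8149 270.1211]
```

Released: the free force reads -0.02 N, so the preload was about 0.1 N. I'll back straight out along the fingers.

```bash
echo '[{"finger_gap": 0.055,"d": [0,0,-0.06]},{"finger_gap": 0.055,"d": [0,0,-0.1]},{"finger_gap": 0.055,"d": [0,0,-0.16]},{"finger_gap": 0.055,"d": [0,0,-0.2]},{"finger_gap": 0.055,"d": [0,0,-0.24]},{"finger_gap": 0.055,"d": [0,0,-0.3]},{"finger_gap": 0.055,"d": [0,0,-0.3]},{"finger_gap": 0.055,"d": [0,0,-0.3]},{"finger_gap": 0.055,"d": [0,0,-0.24]},{"finger_gap": 0.055,"d": [0,0,-0.1]},{"finger_gap": 0.055},{"finger_gap": 0.055}]' | python3 -m jog
python3 - <<'E'
from h import *
s=rep(4);g=[]
for i in range(3):
    g.append([cams.get_image(n).astype(int) for n in("wrist","scene")])
    for _ in range(4):cams.get_image("top")
print("frame change",[(np.abs(cv2.GaussianBlur((g[2][k]-g[0][k]).astype(np.float32),(5,5),0)).max()) for k in(0,1)])
w=cams.get_image("wrist");cv2.imwrite("pics/end_w.png",w);cv2.imwrite("pics/end_s.png",g[2][1].astype(np.uint8));cv2.imwrite("pics/end_t.png",cams.get_image("top"))
# bystanders: changed blobs in the top view since the start
d=cv2.absdiff(cv2.imread("pics/top0.png"),cv2.imread("pics/end_t.png")).max(2)>40
n,_,st,ce=cv2.connectedComponentsWithStats(cv2.morphologyEx(d.astype(np.uint8),cv2.MORPH_OPEN,np.ones((3,3))))
print([(st[i].tolist()) for i in range(1,n) if st[i,4]>25])
# pail lid (bright circle) in the wrist view, expected place
C=cam("wrist");b=np.array([.5934,.1927]);print("lid exp",proj(C,[*b,.2405-.071-.006]),"rim",[proj(C,[*(b+.065*u),.2405-.077]) for u in(FW,-FW,np.array([-FW[1],FW[0]]),np.array([FW[1],-FW[0]]))])
h=cv2.cvtColor(w,cv2.COLOR_BGR2HSV);m=((h[...,2]>200)&(h[...,1]<25)).astype(np.uint8)
n,_,st,ce=cv2.connectedComponentsWithStats(m);print([(st[i].tolist(),ce[i]) for i in range(1,n) if st[i,4]>500])
E
```

```text
time: 31.35
ee_pos: [0.5436, 0.1758, 0.3167]
tcp_rot: [[0.727, 0.316, 0.609], [0.241, -0.949, 0.204], [0.643, -0.001, -0.766]]
contact_force: [-0.2, 0.5, 0.1]
gripper_width: 0.0552
gripper_force: 0.0
F,z [ 0.382  -0.4964  0.1369  0.3161] se 0.20868330764289186Traceback (most recent call last):
  File "<stdin>", line 5, in <module>
ValueError: 200 camera calls are used up
```

Camera calls are used up, but force and position show a clean release with the hand clear. I'll let everything settle and hand in.

```bash
for i in 1 2; do echo '[{"finger_gap": 0.055},{"finger_gap": 0.055},{"finger_gap": 0.055},{"finger_gap": 0.055},{"finger_gap": 0.055},{"finger_gap": 0.055},{"finger_gap": 0.055},{"finger_gap": 0.055},{"finger_gap": 0.055},{"finger_gap": 0.055},{"finger_gap": 0.055},{"finger_gap": 0.055}]' | python3 -m jog | grep -E "time|force"; done
python3 -c "
from bench import ctrl
print(ctrl.close_job())"
```

```text
time: 33.6
contact_force: [0.9, 0.4, -0.9]
gripper_force: 0.0
time: 34.8
contact_force: [-0.4, 0.3, -0.3]
gripper_force: 0.0
the job is handed in; nothing more can be done
None
```

Handed in at 34.8 s: the pail (about 5.5 N on the wrist sensor) was hung on the scale and let go with about 0.1 N on the hand, but while I felt for the hook's bottom, backing into its front side briefly put about 11 N sideways on it, and with the camera calls used up I judged the final hang from wrist force, not a picture.

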